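# Open the swarf cover with a blade and set the drill-stop carriage in its notch

### The arm

A 6-joint arm with a two-finger parallel gripper is mounted at the origin on a cart in front of the work surface, level with it; the furniture and walls round the work are solid. World frame = base frame: x ahead of the robot, y to its left, z up, the work surface at z = 0. Lengths are in m, angles in rad, forces in N, time in s.
With the tool pointing down it reaches from about 0.4 to 0.825 m from the base axis. Payload 7 kg.
Tool frame: the origin (TCP) lies at the centre of the arm's flange, where the gripper is bolted on; the fingertips stand 178 mm ahead of it and the grasp point (between the pads) lies 159 mm ahead of it; z points along the fingers, y is the direction in which the jaws open and shut (so a half turn about z gives the same grasp; the last joint's range is limited). The gripper opens to 88 mm and grips with 3 to 60 N. Pads are 19 mm wide; open, the fingers measure 130 mm over their backs; the gripper's body (78 mm by 193 mm) begins 47 mm behind the grasp point.
Start: joints at [-0.923, 0.359, 0.012, 0, -1.224, -0.288], TCP at [0.238, -0.632, 0.405] pointing down, gripper open.
Joint ranges: [-3.07, 3.07], [-1.43, 2.12], [-1.02, 1.25], [-3.03, 1.67], [-3.05, -0], [-3.03, 3.03]. Speed limits (rad/s): [2.39, 2.39, 3.01, 3.14, 3.14, 3.14].

### API

Orientations are given as [roll, pitch, yaw] about the fixed x, y, z axes, in that order (R = Rz(yaw) Ry(pitch) Rx(roll)).
In Python, from station import arm gives the robot as it stands.
- The arm moves only by the shell command python3 -m handwheel 'ROWS' [OPENING] [FORCE]. ROWS is JSON, a list of rows, each a list of 4 numbers: the shift along the world's x, y, z in cm, then the turn about the world's z in rad. In form: [[dx, dy, dz, yaw], ...]. A call has 1 to 20 rows; each row shifts and turns the commanded pose from where the row before left it; what a row does not reach is not made up. A row lasts 1/10 s, in which the tool goes at most 50 mm and 8.59 degrees, less where a joint would pass 70% of its speed; a pose out of reach is approached as far as the arm can. A call is refused whole if a number of a shift passes 5 or a number of a turn 0.15, either way. A call with a gripper value outside its range is refused whole. OPENING is the closure, from 0 (fully open) to 1 (shut), set as the call begins (- or left out, the last holds). The fingers move at their own pace and stop on an object; FORCE is the grip in N (left out, the last holds). Time passes only in rows, so rows that do not move let the fingers close. It gives the time, the measured TCP pose, the force and the opening at its end, in the units of the state.
- arm.get_state(): the state, without advancing time (a new reading comes with each control period).
- arm.grab_frame(name): name is "side" or "top" or "wrist"; returns a dict with "image" (384x512x3 uint8, red, green, blue), "depth" (384x512 float32, m along the optical axis (not along the pixel's ray), 0 where there is no reading), "vfov" (degrees; the focal length in pixels is half the picture's height over the tangent of half this angle, whatever the lens; pixels are square), "cx", "cy" (the principal point, pixels), "rvec" (rotation vector, rad) and "tvec" (3), from world to camera coordinates, as OpenCV has them. Camera axes: x right, y down, z forward; pixel columns grow to the right and rows downward; lengths in m; the calibration is good to about 2 mm. A picture is of the moment at which its call begins.
- arm.job_done(): hands the job in, once; it reports no verdict.
The state is a dict: "t": time; "q": joint angles; "qd": joint speeds; "joint_efforts": joint torques, N m; "eef_pos": TCP position; "ee_rot": TCP orientation; "force": force on the tool from outside, world axes, zero at the start; "moment": the same for the moment, N m; "width": finger opening in m.
Only numpy, scipy, OpenCV 4.12 (cv2) and the standard library are available. Lean on these libraries where they do the work, as an engineer would, in place of code of your own. Each camera call takes 0.05 s, during which the arm holds its last target.

### The job

Lever up the blue cover of the stop slide by putting the tip of the orange-handled pry blade into the slot under its front edge, swing the cover past upright so that it stays open, and lay the blade back on the bench. Then take the black knob of the carriage, slide it to the left until you feel the ball drop into the notch, and finish there still gripping the knob. Leave the hammer, the pliers and the bin of red caps where they are.

Things in the scene. Friction and masses are not known exactly. Their poses are not given: they have to be found in the camera images.
- slide_bed: drill-stop slide fixed to the bench: dark bed 146 (x) x 270 (y) x 12 mm, green front and back walls. Origin: centre of its underside; x points from front wall to back wall (away from the robot, turned up to 0.2 rad), y along the rail to the left, z up. Front wall's outer face at x = -70 mm. Ends open but for blocks up to z = 27 mm at y = +-118 mm
- pry_slot (a point): middle of the pry slot, at x = -67, y = 0, z = 62 mm of slide_bed: an opening 130 mm wide (y) and 16 mm high between the top of the 6 mm thick front wall (z = 54 mm) and the closed cover (underside z = 70 mm). Behind it is free space for 45 mm, then the knob (top z = 64 mm) may stand
- cover: blue steel cover 140 x 250 x 3 mm, 80 g. Origin on its hinge line, at x = 68, y = 0, z = 71.5 mm of slide_bed. Closed, its axes equal slide_bed's and it reaches level to x = -142 mm (4 mm past the front wall). Turns about slide_bed's +y, front edge up, 0 (closed) to 1.95 rad (stop); friction 0.06 N m keeps it where it is left; about 1 N at the front edge lifts it
- carriage: aluminium carriage, plate 56 x 56 x 12 mm, on two bars along slide_bed's y. Origin on the plate's underside, at x = 0, z = 24 mm of slide_bed; y = -60 mm at the right end of travel (starts within 25 mm of it), +75 mm at the left hard stop. Sliding drag about 4 N; leaving the notch takes about 17 N; up to 12 N leaves it seated. Notch: somewhere between y = +5 and +55 mm, found by feel
- knob (a point): centre of the carriage's black knob, 18 (x) x 14 (y) x 28 mm tall, 50 mm above the bench; the knob's top is at 64 mm, the carriage's plate ends below it at 36 mm
- detent_ball: 12 mm steel ball on a spring in the far side of the carriage. Origin: its centre; x = 22.5 mm in the carriage's frame while it runs on the plain strip, x = 25.2 mm when it sits in the V notch (10 mm wide)
- pry_blade: loose pry blade, 175 mm long, 120 g: orange handle 18 mm wide (y), 22 mm high, from x = -60 to +40 mm, and a flat steel blade 16 mm wide, 3 mm thick, from x = 38 to 115 mm, at mid-height (z = 11 mm). Origin: underside of the handle near its middle, x towards the tip, z up; it lies flat with the tip pointing away from the robot
- blade_tip (a point): end of the steel blade, middle of its thickness
- hammer: hammer with wooden shaft, 262 mm, bystander; origin under its middle
- bin_black: black bin of red caps, 123 x 170 x 65 mm, bystander; origin under its middle
- pliers: pliers with red handles, 182 mm long, bystander; origin under its middle

How it is judged:
On the way, in this order (a step that is already met when the one before it is completed fails the run):
1. the blade lifts the cover's front edge (cover past 0.35 rad while the blade touches it) (angle between cover's own z axis and vertical above 0.35 rad and contact force between pry_blade and cover above 0.1 N), for 0.05 s.
2. the cover stands open past upright (over 1.5 rad) (angle between cover's own z axis and vertical above 1.5 rad), for 0.2 s.
At the end, for the whole second after the job is handed in: The ball sits in the notch (sprung out at least 1 mm of its 2.7 mm, that is the carriage within about 2 mm of the notch), the carriage is at rest and still gripped by the fingers (over 2 N), the cover stands open past 1.5 rad, and the pry blade lies released and at rest on the bench (x of detent_ball in the frame of carriage above 0.0235 m and y of carriage in the frame of slide_bed above 0 m and contact force between the fingers and carriage above 2 N and linear speed of carriage below 0.01 m/s and angle between cover's own z axis and vertical above 1.5 rad and height (world z) of pry_blade below 0.011 m and linear speed of pry_blade below 0.02 m/s and contact force between the fingers and pry_blade below 0.1 N); the arm keeps its last pose, push and grip.
It fails at once if the hammer, the pliers or the bin is shifted by more than 30 mm (distance of any of hammer, pliers, bin_black from where it was at the start of the episode above 0.03 m).
It also fails if it takes over 70 s, if anything falls off the work surface, if the arm or the gripper's body presses on something with over 40 N, if the wrist force passes 120 N, or if a joint passes its speed limit or range.

## Working session

There is one attempt and no reset: what is moved stays moved. The work goes in short steps, Python scripts to look and compute and a shell command to move; the robot and the scene stay as the last step left them, time stands still between calls to the robot, and variables do not carry over. Pictures are saved under pics/ and viewed, and the job is handed in when it is done.

```bash
ls; mkdir -p pics; python3 - <<'E'
from station import arm
import cv2,pickle
print(arm.get_state())
for n in ("side","top","wrist"):
    f=arm.grab_frame(n)
    pickle.dump(f,open(n+".pkl","wb"))
    cv2.imwrite(f"pics/{n}0.png",f["image"][:,:,::-1])
    print(n,f["vfov"],f["cx"],f["cy"],f["rvec"],f["tvec"])
E
```

```text
pics
{'t': 0.0, 'q': array([-9.22927239e-01,  3.59368718e-01,  1.10629181e-02, -3.19543535e-04,
       -1.22410359e+00, -2.88093144e-01]), 'qd': array([ 3.14603400e-04,  3.51260599e-06,  1.25815500e-03, -3.14706562e-04,
        1.09014415e-03, -5.13884379e-04]), 'joint_efforts': array([-2.57476012e-05, -5.82713449e+01,  2.93054062e+01,  6.99748322e+00,
        6.92470014e-03, -2.23899474e-04]), 'eef_pos': array([ 0.23756387, -0.63160522,  0.40374148]), 'ee_rot': array([ 3.13996071e+00, -1.70338045e-04, -2.78192539e+00]), 'force': array([-0.45186639,  0.15659914, -0.69122218]), 'moment': array([ 0.03506668, -0.01103085, -0.00860168]), 'width': 0.08754584431613444}
side 57.76232519332162 250.57001641341833 190.65589556803056 [ 0.51400423 -2.74013865  1.0813209 ] [0.50336657 0.18311745 1.02227138]
top 52.487181629451484 258.0385462601754 184.44451654897904 [ 2.19004646 -2.18770143  0.14093296] [0.00259639 0.5200183  0.94976791]
wrist 70.68815405923655 255.88199670521578 198.15983963744532 [-1.68595488 -2.43564406 -0.34891725] [ 0.67493877 -0.03455112  0.39184449]
```

View pics/side0.png

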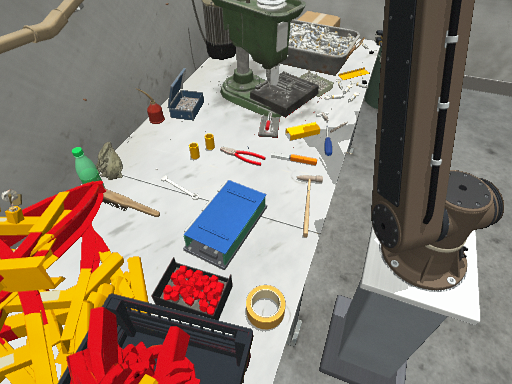

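View pics/top0.png

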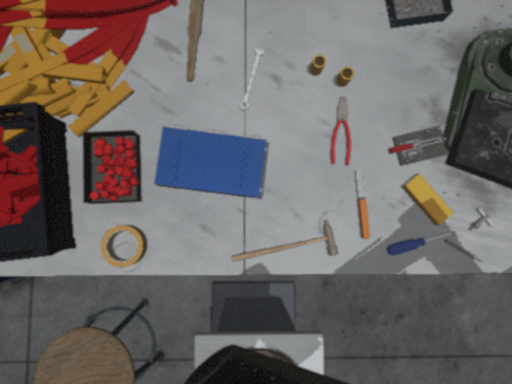

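View pics/wrist0.png

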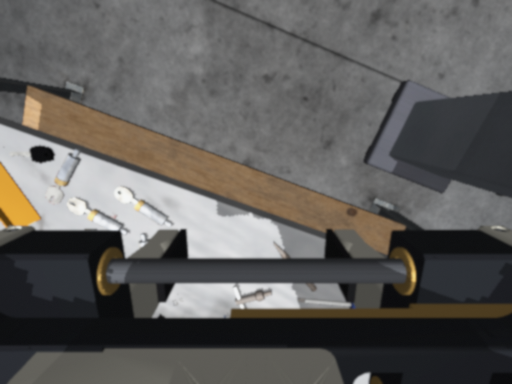

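The top view has +x up and +y to the left. The cover is blue at about (212,162), and the pry blade's orange handle is at (364,217) with its steel tip near (358,172). The hammer head is at (331,238), the pliers at (342,130) and the bin at (113,165).

```bash
cat > h.py <<'E'
import numpy as np,cv2,pickle
from station import arm
def get(n,save=None):
    f=arm.grab_frame(n); f['name']=n
    if save: cv2.imwrite(f"pics/{save}.png",f["image"][:,:,::-1])
    return f
def cam(f):
    R,_=cv2.Rodrigues(np.array(f["rvec"],float)); t=np.array(f["tvec"],float)
    h,w=f["image"].shape[:2]; fo=h/2/np.tan(np.radians(f["vfov"])/2)
    return R,t,fo
def ray(f,uv,z):
    R,t,fo=cam(f); uv=np.atleast_2d(uv).astype(float)
    d=np.c_[(uv[:,0]-f["cx"])/fo,(uv[:,1]-f["cy"])/fo,np.ones(len(uv))]@R
    c=-R.T@t
    s=(z-c[2])/d[:,2]
    return c+d*s[:,None]
def dep(f,mask):
    R,t,fo=cam(f); v,u=np.nonzero(mask); Z=f["depth"][v,u]; k=Z>0;u,v,Z=u[k],v[k],Z[k]
    P=np.c_[(u-f["cx"])/fo*Z,(v-f["cy"])/fo*Z,Z]
    return (P-t)@R
def proj(f,P):
    R,t,fo=cam(f); p=np.atleast_2d(P)@R.T+t
    return np.c_[p[:,0]/p[:,2]*fo+f["cx"],p[:,1]/p[:,2]*fo+f["cy"]]
def hsv(f): return cv2.cvtColor(f["image"],cv2.COLOR_RGB2HSV)
def big(m):
    n,l,s,c=cv2.connectedComponentsWithStats(m.astype(np.uint8)); i=1+np.argmax(s[1:,4]); return l==i
E
python3 - <<'E'
from h import *
f=pickle.load(open('top.pkl','rb'));g=pickle.load(open('side.pkl','rb'))
for n,F in(('top',f),('side',g)):
    H=hsv(F)
    m=big(cv2.inRange(H,(100,120,60),(125,255,255))>0)
    P=dep(F,m); print(n,'blue z',np.median(P[:,2]),np.percentile(P[:,2],[5,95]),m.sum())
    c=cv2.findContours(m.astype(np.uint8),0,2)[0]; c=max(c,key=cv2.contourArea)
    ap=cv2.approxPolyDP(c,6,True)[:,0]; W=ray(F,ap,.073);print(ap.tolist(),W.round(4).tolist())
    r=cv2.minAreaRect(W[:,:2].astype(np.float32)); print(r)
    c=ray(F,c[:,0],.073)[:,:2].astype(np.float32); print(cv2.minAreaRect(c))
    m=cv2.inRange(H,(5,170,120),(18,255,255))>0
    k=np.zeros_like(m); 
    if n=='top': k[160:245,340:380]=1
    else: k[145:170,260:325]=1
    m=big(m&k); P=dep(F,m); print('handle px',np.argwhere(m).mean(0)[::-1],m.sum(),np.percentile(P[:,2],[5,50,95]))
    c=max(cv2.findContours(m.astype(np.uint8),0,2)[0],key=cv2.contourArea)[:,0]
    print(cv2.minAreaRect(ray(F,c,.022)[:,:2].astype(np.float32)))
    o=F['image']
    cr=o[155:250,320:400] if n=='top' else o[130:190,230:340]
    cv2.imwrite(f'pics/{n}crop.png',cv2.resize(cr,None,fx=6,fy=6,interpolation=2)[:,:,::-1])
E
```

```text
top blue z 0.07262547682732823 [0.06987533 0.07574624] 5876
[[163, 129], [156, 183], [258, 195], [263, 140]] [[0.6479, 0.2319, 0.073], [0.5182, 0.2454, 0.073], [0.4903, 0.0049, 0.073], [0.6228, -0.0072, 0.073]]
((0.5690757036209106, 0.11842291802167892), (0.24223875999450684, 0.13303405046463013), 84.00798797607422)
((0.5695821046829224, 0.11801401525735855), (0.24637451767921448, 0.1373165398836136), 83.14795684814453)
handle px [364. 209.] 1 [0.0224988 0.0224988 0.0224988]
((0.45889684557914734, -0.26374736428260803), (0.0, 0.0), 0.0)
side blue z 0.07202938317101337 [0.06946411 0.07485589] 3004
[[229, 180], [184, 234], [223, 253], [265, 195]] [[0.6204, -0.011, 0.073], [0.6519, 0.2335, 0.073], [0.5214, 0.2514, 0.073], [0.4877, 0.0098, 0.073]]
((0.5706952810287476, 0.12027082592248917), (0.24644333124160767, 0.13428393006324768), 82.1684341430664)
((0.5691884160041809, 0.12052691727876663), (0.24851197004318237, 0.13975422084331512), 82.95109558105469)
handle px [303.36090226 159.87218045] 133 [0.00249369 0.01351279 0.02203813]
((0.4329066276550293, -0.25131991505622864), (0.09778047353029251, 0.033324770629405975), 3.6476895809173584)
```

View pics/topcrop.png

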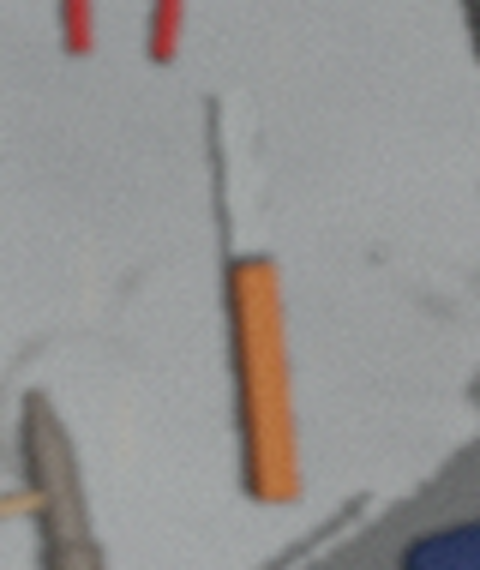

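```bash
python3 - <<'E'
from h import *
f=pickle.load(open('top.pkl','rb'))
H=hsv(f); print(H[195:240:5,364].tolist())
k=np.zeros(H.shape[:2],bool);k[160:245,345:380]=1
m=big((cv2.inRange(H,(3,110,70),(22,255,255))>0)&k);print(m.sum())
c=max(cv2.findContours(m.astype(np.uint8),0,2)[0],key=cv2.contourArea)[:,0]
r=cv2.minAreaRect(ray(f,c,.022)[:,:2].astype(np.float32));print(r,cv2.boxPoints(r))
ys=np.unique(np.nonzero(m)[0]);ln=[(np.nonzero(m[y])[0].mean(),y) for y in ys]
print(ray(f,ln,.022)[::4].round(4))
print('tip',ray(f,[(356.5,171)],.012),ray(f,[(364,210)],.02))
P=dep(f,m);print(np.percentile(P[:,2],[5,50,95]))
E
```

```text
[[90, 5, 158], [12, 153, 170], [12, 162, 179], [13, 166, 177], [13, 165, 181], [13, 158, 182], [13, 157, 182], [13, 161, 177], [12, 163, 167]]
271
((0.43644240498542786, -0.26198720932006836), (0.096197210252285, 0.017737535759806633), 4.542855739593506) [[ 0.38779247 -0.25695592]
 [ 0.38919735 -0.27463776]
 [ 0.48509234 -0.2670185 ]
 [ 0.48368746 -0.24933666]]
[[ 0.4841 -0.2593  0.022 ]
 [ 0.474  -0.2591  0.022 ]
 [ 0.4639 -0.2588  0.022 ]
 [ 0.4539 -0.2611  0.022 ]
 [ 0.4438 -0.2608  0.022 ]
 [ 0.4338 -0.2631  0.022 ]
 [ 0.4238 -0.2628  0.022 ]
 [ 0.4139 -0.2651  0.022 ]
 [ 0.4039 -0.2648  0.022 ]
 [ 0.394  -0.2646  0.022 ]]
tip [[ 0.55652869 -0.24998579  0.012     ]] [[ 0.45644282 -0.26429777  0.02      ]]
[0.01263665 0.02065313 0.02394289]
```

```bash
python3 -m handwheel '[[2.2,3.7,0,-0.07],[2.2,3.7,0,-0.07],[2.2,3.7,0,-0.07],[2.2,3.7,0,-0.07],[2.2,3.7,0,0],[2.2,3.7,-1,0],[2.2,3.7,-2,0],[2.2,3.7,-2,0],[2.2,3.7,-2,0],[2.2,3.7,-2,0],[0,0,0,0],[0,0,0,0],[0,0,0,0]]' 0.5 30; python3 - <<'E'
from h import *
print(arm.get_state()['ee_rot'],arm.get_state()['eef_pos'])
get('top','top1'); get('wrist','wrist1')
E
```

```text
t: 1.45
eef_pos: [0.4576, -0.2621, 0.315]
ee_rot: [-3.141, 0.0, -3.062]
force: [-0.7, 0.1, 0.0]
width: 0.0437
[-3.14139198e+00  2.56942885e-04 -3.06177303e+00] [ 0.45759778 -0.26209826  0.31496145]
```

View pics/wrist1.png

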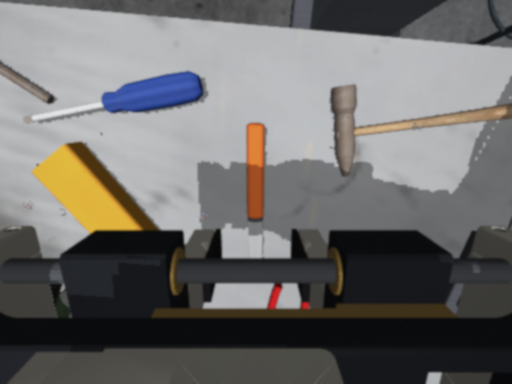

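The wrist view shows the handle centred at about (256,170) and running straight between the fingers. The hammer head at (344,125) is clear of the right finger. I'll measure the handle from this view.

```bash
python3 - <<'E'
from h import *
f=get('wrist'); H=hsv(f)
k=np.zeros(H.shape[:2],bool);k[110:225,235:280]=1
m=big((cv2.inRange(H,(3,150,60),(20,255,255))>0)&k)
c=max(cv2.findContours(m.astype(np.uint8),0,2)[0],key=cv2.contourArea)[:,0]
r=cv2.minAreaRect(ray(f,c,.022)[:,:2].astype(np.float32));print(r,cv2.boxPoints(r).round(4).tolist())
P=dep(f,m);print(np.percentile(P[:,2],[5,50,95]))
E
```

```text
((0.4345184862613678, -0.26583167910575867), (0.09650841355323792, 0.015281686559319496), 4.05632209777832) [[0.38580000400543213, -0.26159998774528503], [0.38690000772476196, -0.2768999934196472], [0.4832000136375427, -0.27000001072883606], [0.4821000099182129, -0.2547999918460846]]
[0.0208117  0.02238553 0.02361355]
```

```bash
python3 -m handwheel '[[0,0,-3.5,0],[0,0,-3.5,0],[0,0,-3,0],[0,0,-2,0],[0,0,-1.2,0],[0,0,0,0],[0,0,0,0]]' 0.5 30 && python3 -m handwheel '[[0,0,0,0],[0,0,0,0],[0,0,0,0],[0,0,0,0],[0,0,0,0]]' 1 40
```

```text
t: 2.3
eef_pos: [0.4579, -0.2622, 0.1834]
ee_rot: [-3.141, 0.001, -3.062]
force: [-1.3, 0.4, 0.4]
width: 0.0439
t: 2.8
eef_pos: [0.4579, -0.2618, 0.1833]
ee_rot: [-3.141, 0.001, -3.061]
force: [-1.0, 0.4, 5.9]
width: 0.0175
```

```bash
python3 -m handwheel '[[0,0,1,0],[0,0,3,0],[0,0,4,0],[0,0,4,0]]' && python3 -m handwheel '[[-0.3,4.3,0,-0.02],[-0.4,4.3,0,-0.02],[-0.4,4.3,0,-0.02],[-0.4,4.3,0,-0.02],[-0.6,4.3,0,-0.02],[-0.6,4.3,0,-0.02],[-0.8,4.3,0,-0.02],[-0.8,4.3,0,-0.02],[-1,4.3,0,-0.02],[-1.2,4.3,0,-0.015],[0,0,0,0],[0,0,0,0],[0,0,0,0]]' ; python3 - <<'E'
from h import *
get('top','top2'); get('side','side2'); f=get('wrist','wrist2')
import pickle; pickle.dump(f,open('w2.pkl','wb'))
E
```

```text
t: 3.2
eef_pos: [0.4571, -0.2616, 0.3041]
ee_rot: [3.141, -0.001, -3.062]
force: [1.6, -0.5, -0.9]
width: 0.018
t: 4.5
eef_pos: [0.3924, 0.1676, 0.3027]
ee_rot: [-3.141, -0.0, 3.026]
force: [0.1, -1.2, -1.6]
width: 0.0175
```

View pics/top2.png

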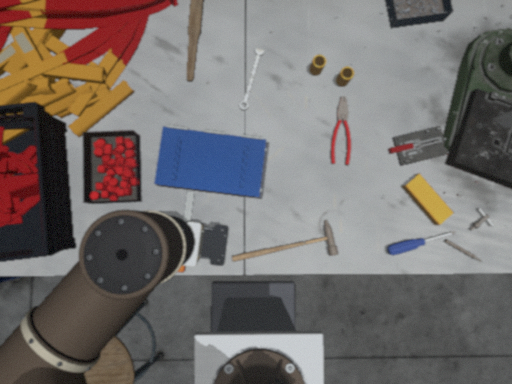

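View pics/side2.png

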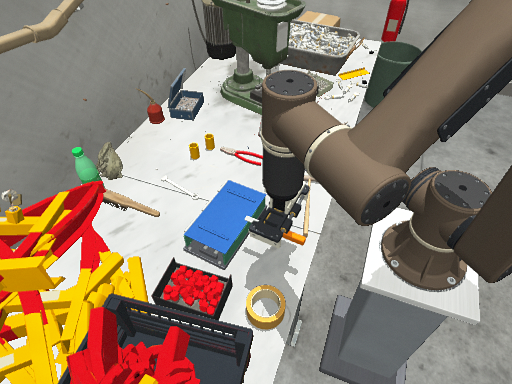

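View pics/wrist2.png

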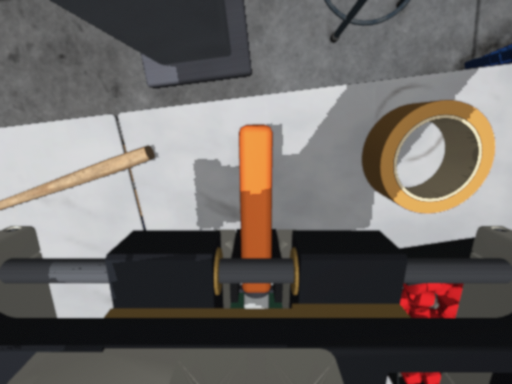

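```bash
python3 - <<'E'
from h import *
f=get('top');g=get('side')
pickle.dump(f,open('t2.pkl','wb'));pickle.dump(g,open('s2.pkl','wb'))
cv2.imwrite('pics/c1.png',cv2.resize(f['image'][150:260,150:250],None,fx=6,fy=5.4,interpolation=2)[:,:,::-1])
cv2.imwrite('pics/c2.png',cv2.resize(g['image'][170:270,180:310],None,fx=6,fy=6,interpolation=2)[:,:,::-1])
# predicted tip
print(proj(f,[[.3924+.103*.9933,.1676-.103*.1153,.1304]]),proj(g,[[.3924+.103*.9933,.1676-.103*.1153,.1304]]))
E
```

```text
[[190.74086268 191.12927095]] [[244.83704811 216.77674214]]
```

View pics/c1.png

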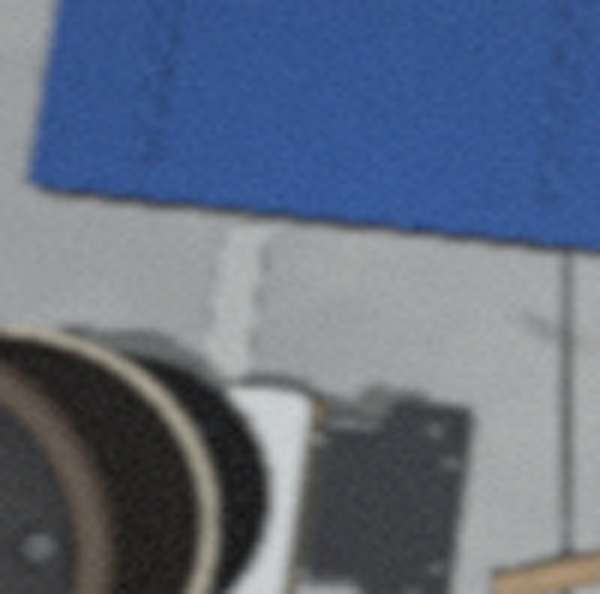

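View pics/c2.png

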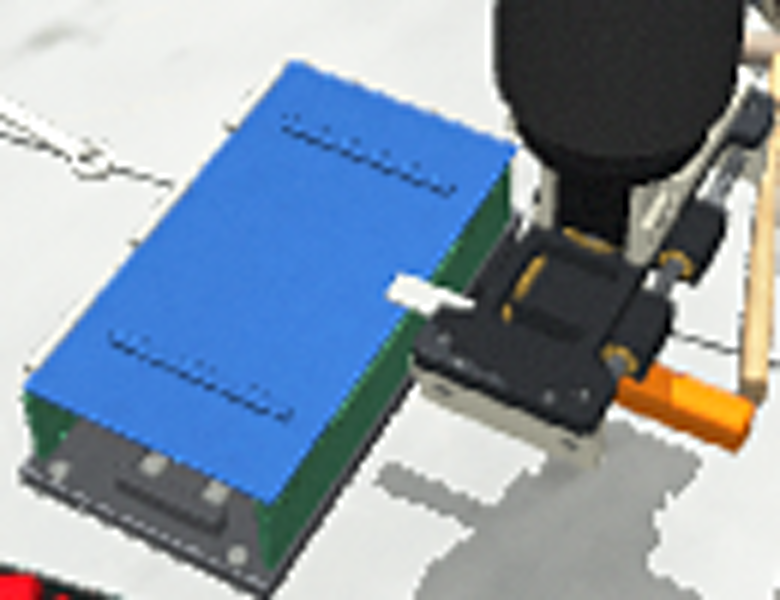

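```bash
python3 -m handwheel '[[0,0,-2,0],[0,0,-2,0],[0,0,-2,0],[0,0,-0.85,0],[0,0,0,0],[0,0,0,0]]' ; python3 - <<'E'
from h import *
g=get('side')
cv2.imwrite('pics/c3.png',cv2.resize(g['image'][170:270,180:310],None,fx=6,fy=6,interpolation=2)[:,:,::-1])
f=get('top')
cv2.imwrite('pics/c4.png',cv2.resize(f['image'][150:260,150:250],None,fx=6,fy=5.4,interpolation=2)[:,:,::-1])
E
```

```text
t: 5.35
eef_pos: [0.393, 0.1683, 0.2346]
ee_rot: [3.142, 0.0, 3.026]
force: [0.5, -0.5, -0.8]
width: 0.0176
```

View pics/c3.png

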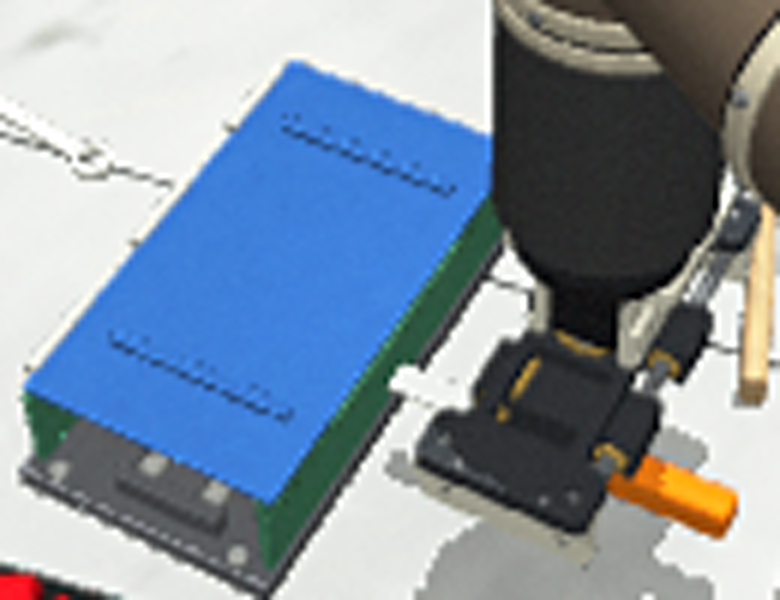

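View pics/c4.png

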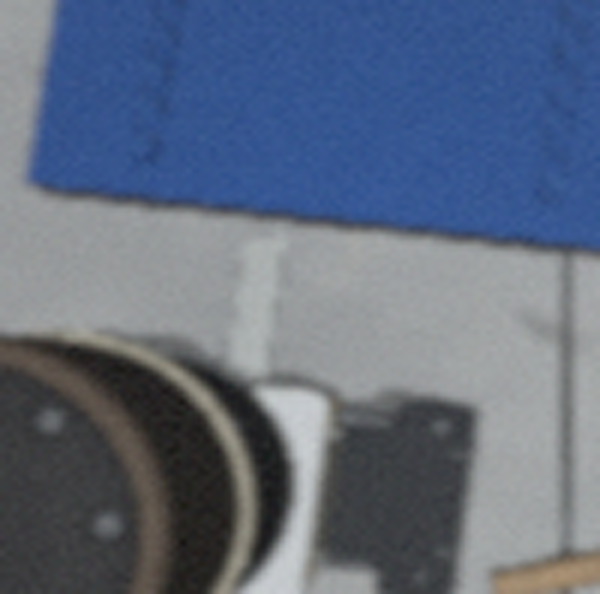

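```bash
python3 - <<'E'
from h import *
f=pickle.load(open('t2.pkl','rb'));g=pickle.load(open('s2.pkl','rb'))
for z in(.056,.0623,.068): print(proj(g,[[.492,.157,z]]),proj(f,[[.492,.157,z]]))
# triangulate from the two measured tips
import numpy as np
def rd(F,uv):
    a=ray(F,[uv],.0)[0];b=ray(F,[uv],.2)[0];d=b-a;return a,d/np.linalg.norm(d)
a,d=rd(g,(245.3,233.6));b,e=rd(f,(150+265/6,150+237/5.4))
s=np.linalg.lstsq(np.c_[d,-e],b-a,rcond=None)[0]; print(a+d*s[0],b+e*s[1])
E
```

```text
[[246.21378502 233.50095854]] [[194.4617912  194.65097713]]
[[246.16228422 232.20394731]] [[194.12264166 194.4703497 ]]
[[246.11528174 231.02022336]] [[193.81182408 194.30481157]]
[0.49448107 0.15797574 0.05554829] [0.49386908 0.15779953 0.05548247]
```

```bash
python3 -m handwheel '[[0,0,0.2,0],[0.4,-0.05,0,0],[0.5,-0.06,0,0],[0.4,-0.05,0,0],[0.4,-0.05,0,0],[0,0,0,0],[0,0,0,0]]'; python3 - <<'E'
from h import *
print(arm.get_state()['force'],arm.get_state()['moment'])
g=get('side')
cv2.imwrite('pics/c5.png',cv2.resize(g['image'][170:270,180:310],None,fx=6,fy=6,interpolation=2)[:,:,::-1])
E
```

```text
t: 6.15
eef_pos: [0.4097, 0.166, 0.236]
ee_rot: [-3.141, -0.0, 3.026]
force: [-0.6, -0.4, -1.9]
width: 0.0178
[-0.61038958 -0.4377176  -1.89052518] [-0.0307823   0.02998295 -0.04877666]
```

View pics/c5.png

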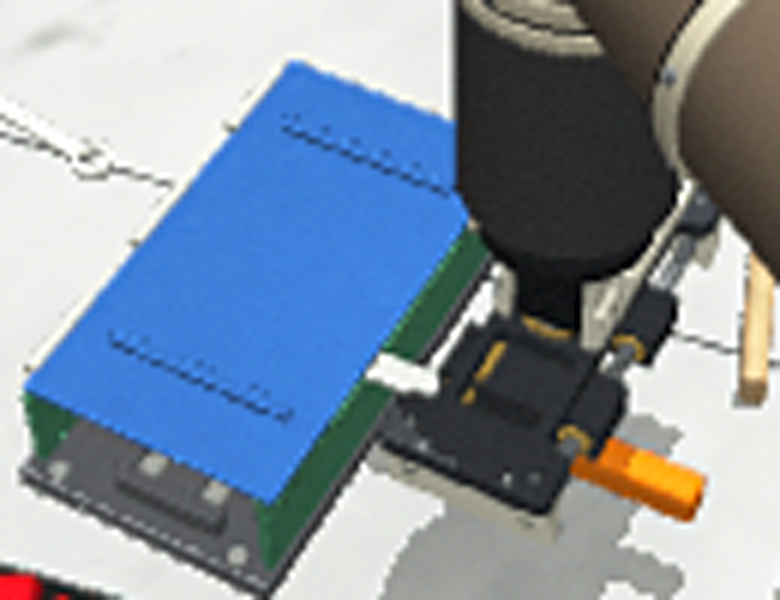

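The blade's end now disappears under the cover edge near (375,365) in the crop, and there is no contact force. I'll push it in further.

```bash
python3 -m handwheel '[[0.5,-0.06,0,0],[0.5,-0.06,0,0],[0.5,-0.06,0,0],[0.5,-0.06,0,0],[0,0,0,0],[0,0,0,0]]'; python3 - <<'E'
from h import *
print(arm.get_state()['force'],arm.get_state()['moment'])
g=get('side')
cv2.imwrite('pics/c6.png',cv2.resize(g['image'][170:270,180:310],None,fx=6,fy=6,interpolation=2)[:,:,::-1])
E
```

```text
t: 6.8
eef_pos: [0.4297, 0.1636, 0.236]
ee_rot: [-3.141, -0.0, 3.026]
force: [-0.6, -0.1, -2.1]
width: 0.0179
[-0.57071389 -0.09325888 -2.07016599] [-0.04418995 -0.04720014 -0.00060614]
```

View pics/c6.png

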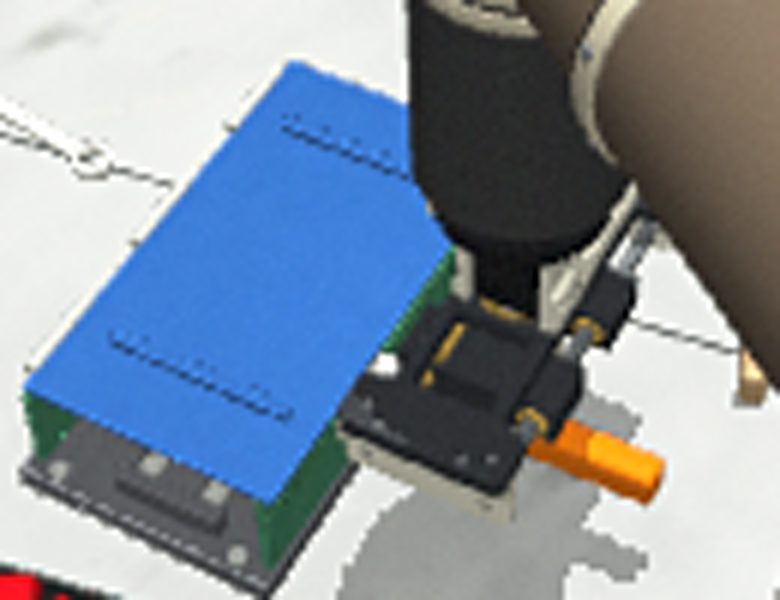

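```bash
python3 -m handwheel '[[0,0,0.5,0],[0,0,1,0],[0.2,-0.02,1,0],[0.2,-0.02,1,0],[0.2,-0.02,1,0],[0.4,-0.05,0.8,0],[0.4,-0.05,0.8,0],[0,0,0,0],[0,0,0,0]]'; python3 - <<'E'
from h import *
print(arm.get_state()['force'],arm.get_state()['moment'])
g=get('side','side7');f=get('top','top7')
E
```

```text
t: 7.75
eef_pos: [0.4438, 0.1621, 0.2972]
ee_rot: [3.141, 0.0, 3.026]
force: [-0.4, 0.5, -1.3]
width: 0.0177
[-0.36842332  0.54755522 -1.31053075] [-0.06398375 -0.00775881  0.05081569]
```

View pics/side7.png

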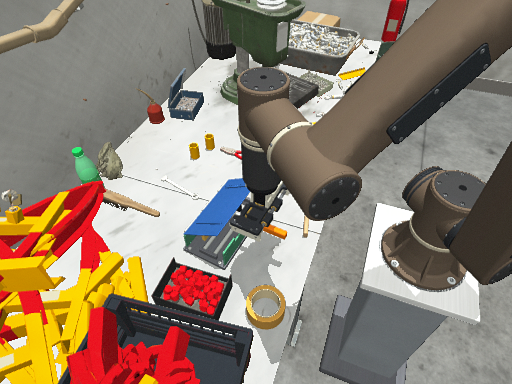

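```bash
python3 -m handwheel '[[0.7,-0.09,0.9,0],[0.7,-0.09,0.9,0],[0.7,-0.09,0.9,0],[0.9,-0.11,0.7,0],[0.9,-0.11,0.7,0],[1,-0.12,0.7,0],[1.1,-0.13,0.4,0],[1.1,-0.13,0.4,0],[1.1,-0.13,0.3,0],[0,0,0,0],[0,0,0,0]]'; python3 - <<'E'
from h import *
print(arm.get_state()['force'],arm.get_state()['moment'])
g=get('side','side8');f=get('top','top8')
E
```

```text
t: 8.95
eef_pos: [0.5259, 0.152, 0.3558]
ee_rot: [-3.141, -0.0, 3.026]
force: [-0.9, 0.2, -2.0]
width: 0.0177
[-0.88712919  0.24233029 -2.03417572] [-0.08418006 -0.02363423  0.05327169]
```

View pics/side8.png

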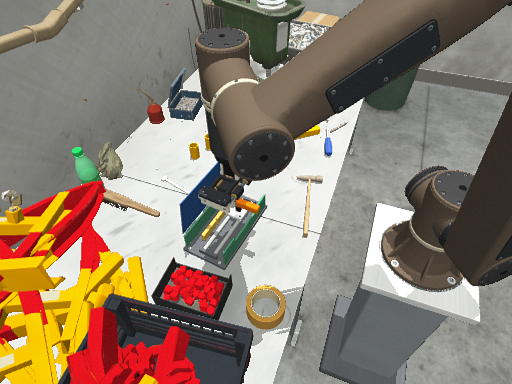

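View pics/top8.png

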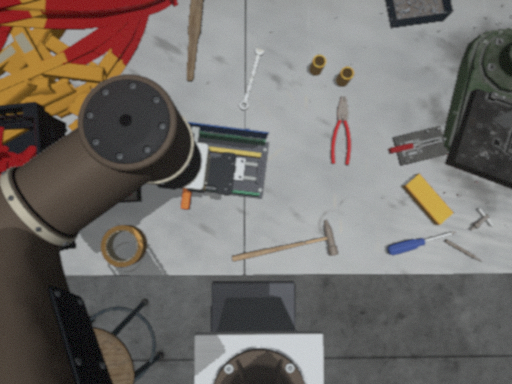

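The cover is nearly upright. I'll push it past upright now.

```bash
python3 -m handwheel '[[1,-0.12,0.1,0],[1,-0.12,0,0],[1,-0.12,-0.1,0],[1,-0.12,-0.1,0],[0.7,-0.08,-0.1,0],[0,0,0,0],[0,0,0,0],[0,0,0,0]]'; python3 - <<'E'
from h import *
print(arm.get_state()['force'],arm.get_state()['moment'])
g=get('side','side9');f=get('top','top9')
E
```

```text
t: 9.85
eef_pos: [0.5724, 0.1465, 0.3541]
ee_rot: [-3.142, -0.0, 3.026]
force: [0.7, -0.1, -1.2]
width: 0.0176
[ 0.6756878  -0.09949162 -1.18489466] [-0.00963641 -0.02063345  0.01325028]
```

View pics/side9.png

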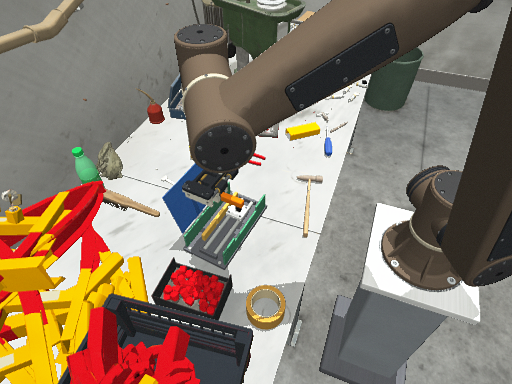

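View pics/top9.png

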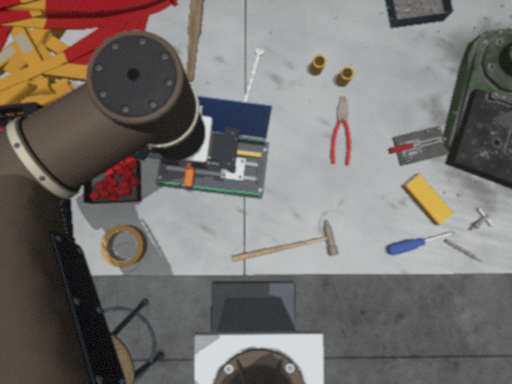

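```bash
python3 -m handwheel '[[-1.5,0.18,0,0],[-3,0.36,0,0],[-4,0.4,0,0],[-4,0,0,0],[0,-2,-1,0.02],[0.1,-4,-1,0.02],[0.1,-4.3,-1,0.02],[0.1,-4.3,-1,0.02],[0.1,-4.3,0,0.02],[0.1,-4.3,0,0.02],[0.1,-4.3,0,0.02],[0.2,-4.3,0,0.02],[0.1,-4.3,0,0.02],[0.1,-4.3,0,0.015],[0,0,0,0],[0,0,0,0],[0,0,0,0]]'; python3 - <<'E'
from h import *
print(arm.get_state()['force'],arm.get_state()['moment'])
g=get('side','side10');f=get('top','top10');get('wrist','wrist10')
E
```

```text
t: 11.65
eef_pos: [0.4574, -0.2476, 0.3142]
ee_rot: [3.141, 0.0, -3.062]
force: [0.4, 0.5, -0.5]
width: 0.0173
[ 0.35507371  0.52360495 -0.48253054] [ 0.04534135 -0.08841029  0.02226504]
```

View pics/side10.png

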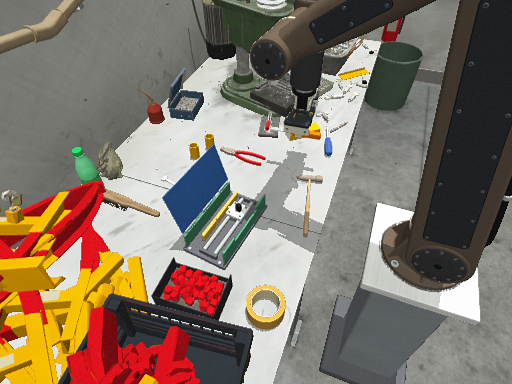

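View pics/top10.png

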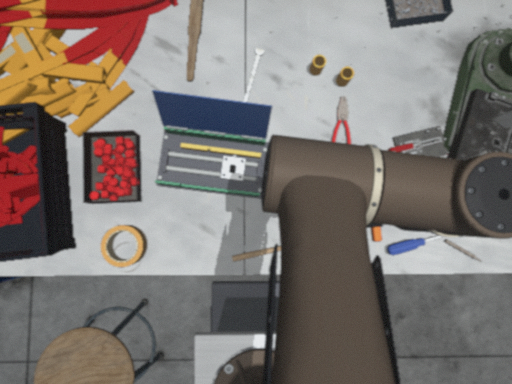

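View pics/wrist10.png

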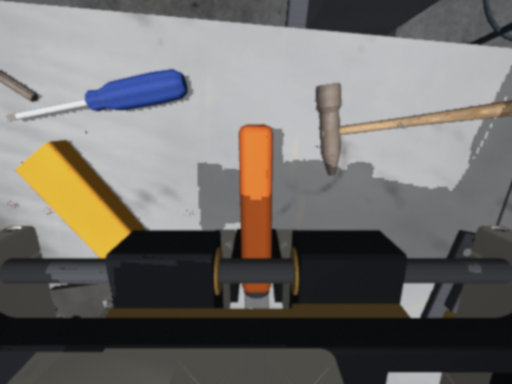

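```bash
python3 -m handwheel '[[0,-1.5,-2,0],[0,0,-4,0],[0,0,-4,0],[0,0,-1.5,0],[0,0,-0.8,0],[0,0,-0.5,0],[0,0,-0.2,0],[0,0,0,0],[0,0,0,0]]' && python3 -m handwheel '[[0,0,0,0],[0,0,0,0],[0,0,0,0],[0,0,0,0],[0,0,0,0]]' 0.5 20 && python3 -m handwheel '[[0,0,1,0],[0,0,3,0],[0,0,4.5,0],[0,0,4.5,0],[0,0,0,0],[0,0,0,0]]' ; python3 - <<'E'
from h import *
get('wrist','wrist11')
f=get('top');pickle.dump(f,open('t11.pkl','wb'));g=get('side');pickle.dump(g,open('s11.pkl','wb'))
cv2.imwrite('pics/c7.png',cv2.resize(f['image'][85:205,145:280],None,fx=5,fy=5,interpolation=2)[:,:,::-1])
cv2.imwrite('pics/c8.png',cv2.resize(g['image'][140:270,155:275],None,fx=5,fy=4.5,interpolation=2)[:,:,::-1])
E
```

```text
t: 12.7
eef_pos: [0.458, -0.2631, 0.1851]
ee_rot: [-3.141, 0.002, -3.062]
force: [0.2, -0.2, -1.0]
width: 0.0178
t: 13.2
eef_pos: [0.4576, -0.2631, 0.1842]
ee_rot: [-3.142, 0.0, -3.062]
force: [0.5, -0.5, -0.1]
width: 0.0434
t: 13.8
eef_pos: [0.4577, -0.2631, 0.3162]
ee_rot: [-3.141, 0.004, -3.062]
force: [-0.4, 0.4, -1.1]
width: 0.0433
```

View pics/wrist11.png

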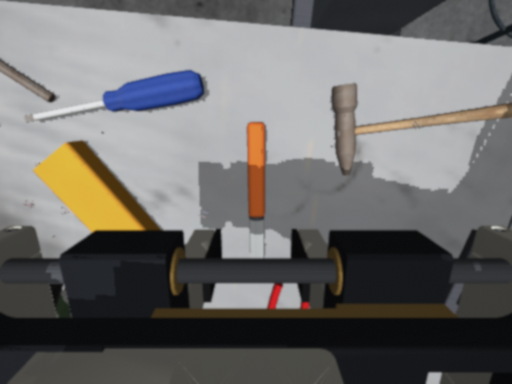

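View pics/c7.png

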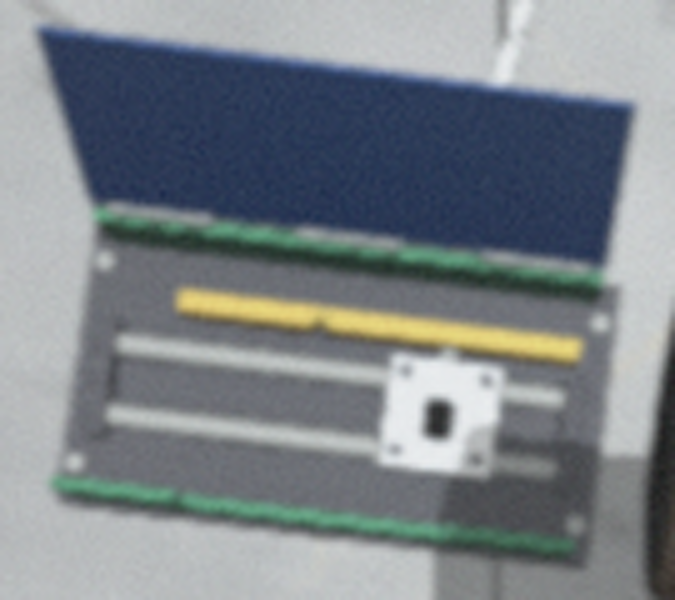

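View pics/c8.png

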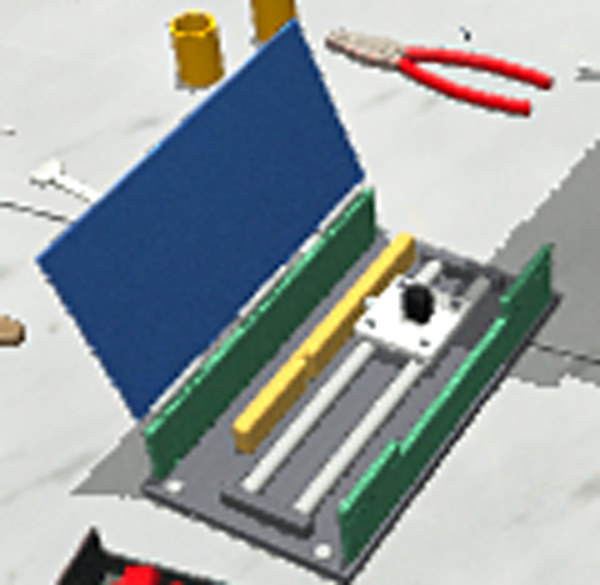

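```bash
python3 - <<'E'
from h import *
f=pickle.load(open('t11.pkl','rb'));g=pickle.load(open('s11.pkl','rb'))
O=np.array([.5734,.1187]);y=-.12;R=np.array([[np.cos(y),-np.sin(y)],[np.sin(y),np.cos(y)]])
S=lambda p:(((p[:,:2]-O)@R)*1000).round(1)
T=lambda u,v:(145+u/5,85+v/5); D=lambda u,v:(155+u/5,140+v/4.5)
k=ray(f,[T(439,417)],.062);print('knob top',k,S(k))
k=ray(g,[D(416,290)],.062);print('knob side',k,S(k))
k=ray(f,[T(441,414.5)],.036);print('plate',k,S(k))
k=ray(g,[D(408,316)],.036);print('plate side',k,S(k))
k=ray(f,[T(318,322)],.036);print('notch',k,S(k))
k=ray(g,[D(305,360)],.036);print('notch side',k,S(k))
for F in(f,g):
    m=big(cv2.inRange(hsv(F),(100,120,30),(125,255,255))>0)
    P=dep(F,m);c=P.mean(0);n=np.linalg.svd(P-c,full_matrices=0)[2][2];print('cover n',n,'tilt from horizontal',np.arccos(abs(n[2])), c,S(c[None]),P[:,2].max())
# bed corners from top, z~.012
print(S(ray(f,[T(55,500),T(585,565),T(620,288)],.012)))
E
```

```text
knob top [[0.55512862 0.0652527  0.062     ]] [[-11.7 -55.3]]
knob side [[0.55511123 0.06714304 0.062     ]] [[-12.  -53.4]]
plate [[0.55992981 0.06508106 0.036     ]] [[ -7.  -54.8]]
plate side [[0.56021013 0.07073976 0.036     ]] [[ -7.4 -49.2]]
notch [[0.60600126 0.12631461 0.036     ]] [[31.5 11.5]]
notch side [[0.60410402 0.12950144 0.036     ]] [[29.2 14.4]]
cover n [-0.95215476  0.11757596  0.28209431] tilt from horizontal 1.2848199453328788 [0.66320424 0.10962457 0.14571536] [[90.2  1.7]] 0.2086101730025987
cover n [-0.95160695  0.11655208  0.28435862] tilt from horizontal 1.2824589624747378 [0.66398645 0.1165094  0.14358651] [[90.2  8.7]] 0.20918448877959758
[[ -70.7  132.9]
 [ -70.9 -135.4]
 [  72.5 -136.4]]
```

```bash
python3 -m handwheel '[[1,4.1,0,-0.025],[1.2,4.1,0,-0.025],[1.3,4.1,0,-0.025],[1.3,4.1,0,-0.025],[1.3,4.1,0,-0.025],[1.3,4.1,0,-0.025],[1.3,4.2,0,-0.025],[1.3,4.2,0,-0.025],[0,0,0,0],[0,0,0,0],[0,0,0,0]]' 0.3 20; python3 - <<'E'
from h import *
print(arm.get_state()['eef_pos'])
get('side','side12');g=get('side');get('top','top12');get('wrist','wrist12')
cv2.imwrite('pics/c9.png',cv2.resize(g['image'][140:270,155:275],None,fx=5,fy=4.5,interpolation=2)[:,:,::-1])
E
```

```text
t: 15.05
eef_pos: [0.5572, 0.0664, 0.3131]
ee_rot: [-3.14, -0.002, 3.021]
force: [-0.8, -0.7, -0.1]
width: 0.0614
[0.55715256 0.06640879 0.31312971]
```

View pics/c9.png

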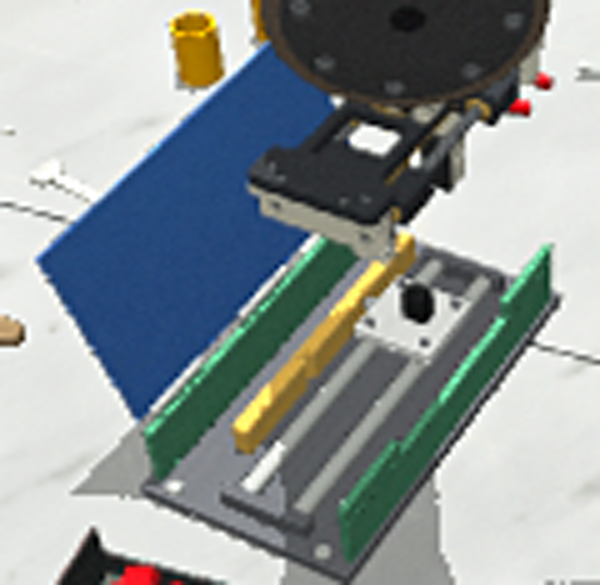

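View pics/wrist12.png

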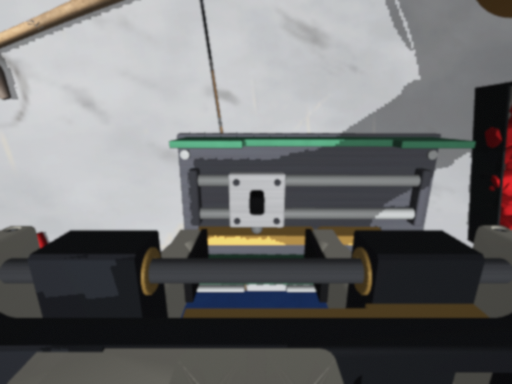

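```bash
python3 - <<'E'
from h import *
f=get('wrist');H=f['image'].astype(int)
k=np.zeros(H.shape[:2],bool);k[185:222,240:275]=1
m=big((H.max(2)<60)&k);v,u=np.nonzero(m);print(u.min(),u.max(),v.min(),v.max())
print(ray(f,[((u.min()+u.max())/2,(v.min()+v.max())/2)],.05), ray(f,[(u.mean(),v.mean())],.064))
P=dep(f,m);print(np.percentile(P,[5,50,95],axis=0))
print('plate',ray(f,[(257,200)],.036), 'wall corners',ray(f,[(170,147),(475,147)],.054),'bed',ray(f,[(180,133),(440,133)],.012))
E
```

```text
250 262 191 213
[[0.55669289 0.0651267  0.05      ]] [[0.55243497 0.06576997 0.064     ]]
[[0.54707071 0.06047283 0.0484921 ]
 [0.55238971 0.06563943 0.06410915]
 [0.56141935 0.07082253 0.06547363]]
plate [[0.5589957  0.06586714 0.036     ]] wall corners [[ 0.49625241 -0.00355966  0.054     ]
 [ 0.52859985  0.2622832   0.054     ]] bed [[ 0.48611167 -0.00405683  0.012     ]
 [ 0.51803173  0.25834971  0.012     ]]
```

```bash
python3 -m handwheel '[[-0.2,0,-3,0],[0,0,-3,0],[0,0,-2,0],[0,0,-1.3,0],[0,0,0,0],[0,0,0,0]]' 0.3 20; python3 -m handwheel '[[0,0,0,0],[0,0,0,0],[0,0,0,0],[0,0,0,0],[0,0,0,0],[0,0,0,0]]' 1 40; python3 - <<'E'
from h import *
s=arm.get_state();print(s['eef_pos'],s['force'],s['moment'],s['width'])
g=get('side')
cv2.imwrite('pics/c10.png',cv2.resize(g['image'][140:270,155:275],None,fx=5,fy=4.5,interpolation=2)[:,:,::-1])
E
```

```text
t: 15.9
eef_pos: [0.556, 0.0669, 0.2218]
ee_rot: [3.142, 0.001, 3.021]
force: [-0.4, -0.6, 1.7]
width: 0.0613
t: 16.5
eef_pos: [0.5556, 0.067, 0.2213]
ee_rot: [3.142, 0.0, 3.021]
force: [-0.6, -0.2, -0.2]
width: 0.0189
[0.55563533 0.06698297 0.22125045] [-0.60772662 -0.16029835 -0.24020276] [-0.08632245 -0.03514427  0.0130324 ] 0.01891170462307197
```

View pics/c10.png

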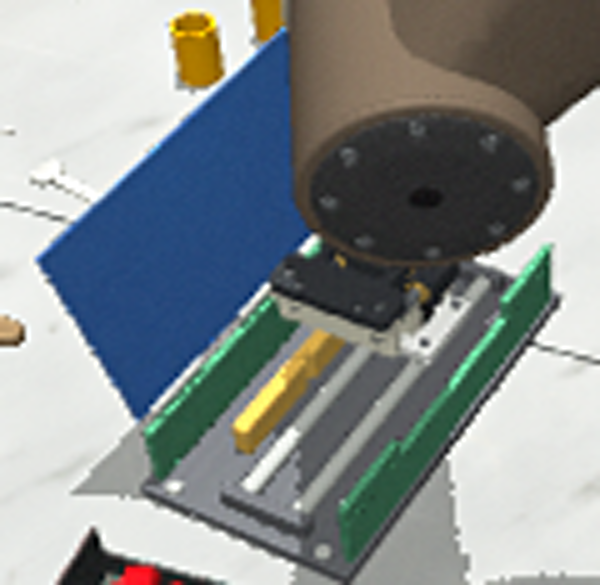

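```bash
python3 -m handwheel '[[0,0,0,0],[0,0,0,0],[0,0,0,0],[0,0,0,0]]'; python3 -m handwheel '[[0.06,0.5,0,0],[0.06,0.5,0,0],[0,0,0,0]]'
```

```text
t: 16.95
eef_pos: [0.5556, 0.0671, 0.2212]
ee_rot: [3.141, 0.0, 3.021]
force: [-0.9, 1.8, 0.8]
width: 0.0142
t: 17.25
eef_pos: [0.5569, 0.0771, 0.2212]
ee_rot: [-3.141, -0.0, 3.021]
force: [-1.5, 0.1, 2.2]
width: 0.0135
```

```bash
python3 -m handwheel '[[0.08,0.7,0,0],[0.09,0.7,0,0],[0.08,0.7,0,0]]';python3 -m handwheel '[[0.09,0.7,0,0],[0.08,0.7,0,0]]'; python3 -m handwheel '[[0.02,0.2,0,0],[0.03,0.2,0,0]]';python3 -m handwheel '[[0.02,0.2,0,0],[0.03,0.2,0,0]]'; python3 - <<'E'
from h import *
g=get('side')
cv2.imwrite('pics/c11.png',cv2.resize(g['image'][140:270,155:275],None,fx=5,fy=4.5,interpolation=2)[:,:,::-1])
E
```

```text
t: 17.55
eef_pos: [0.5594, 0.0972, 0.2212]
ee_rot: [-3.14, -0.0, 3.021]
force: [2.4, -6.8, 1.6]
width: 0.0135
t: 17.75
eef_pos: [0.5611, 0.1113, 0.2212]
ee_rot: [-3.14, -0.0, 3.021]
force: [2.1, -6.5, 1.2]
width: 0.0139
t: 17.95
eef_pos: [0.5616, 0.1155, 0.2212]
ee_rot: [-3.141, -0.0, 3.022]
force: [1.0, -6.0, 1.6]
width: 0.0138
t: 18.15
eef_pos: [0.562, 0.1193, 0.2212]
ee_rot: [-3.141, -0.0, 3.021]
force: [1.7, -6.3, 1.3]
width: 0.0138
```

View pics/c11.png

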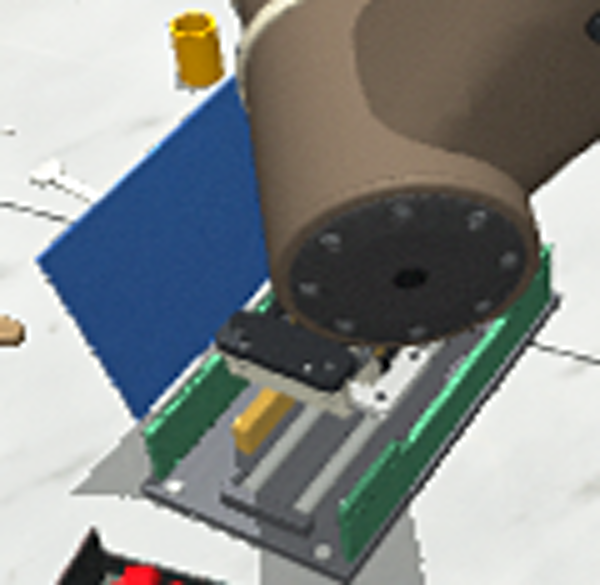

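The carriage is moving with the gripper against a drag of about 6 N. I'll continue in fine steps and watch the force.

```bash
M='python3 -m handwheel'; ( python3 -m handwheel '[[0.02,0.2,0,0]]'; python3 -m handwheel '[[0.02,0.2,0,0]]'; python3 -m handwheel '[[0.02,0.15,0,0]]'; python3 -m handwheel '[[0.02,0.15,0,0]]'; python3 -m handwheel '[[0.02,0.1,0,0]]' ) | grep -E "eef|force"
```

```text
eef_pos: [0.5623, 0.1214, 0.2212]
force: [1.9, -5.3, 1.1]
eef_pos: [0.5625, 0.1234, 0.2212]
force: [2.2, -6.1, 1.2]
eef_pos: [0.5627, 0.125, 0.2212]
force: [1.2, -4.9, 1.5]
eef_pos: [0.5629, 0.1265, 0.2212]
force: [1.7, -4.2, 1.5]
eef_pos: [0.5631, 0.1276, 0.2212]
force: [1.1, -3.8, 1.4]
```

```bash
( python3 -m handwheel '[[0.01,0.1,0,0]]'; python3 -m handwheel '[[0.01,0.1,0,0]]'; python3 -m handwheel '[[0.01,0.1,0,0]]' ; python3 -m handwheel '[[0.01,0.1,0,0]]') | grep -E "eef|force"
```

```text
eef_pos: [0.5632, 0.1289, 0.2212]
force: [0.8, -2.9, 0.6]
eef_pos: [0.5633, 0.1302, 0.2212]
force: [1.1, -0.9, 1.1]
eef_pos: [0.5634, 0.1314, 0.2212]
force: [1.1, -0.8, 1.0]
eef_pos: [0.5635, 0.1321, 0.2212]
force: [3.3, -5.6, 0.7]
```

```bash
( python3 -m handwheel '[[0.01,0.05,0,0]]'; python3 -m handwheel '[[0,0,0,0]]'; python3 -m handwheel '[[0.01,0.05,0,0]]';  python3 -m handwheel '[[0,0,0,0]]') | grep -E "eef|force"
```

```text
eef_pos: [0.5636, 0.1322, 0.2212]
force: [2.3, -6.3, 1.6]
eef_pos: [0.5636, 0.1321, 0.2212]
force: [2.4, -5.2, 0.9]
eef_pos: [0.5636, 0.1323, 0.2212]
force: [2.8, -8.3, 1.6]
eef_pos: [0.5637, 0.1323, 0.2212]
force: [1.4, -6.6, 1.8]
```

```bash
( python3 -m handwheel '[[0.01,0.06,0,0]]'; python3 -m handwheel '[[0,0,0,0]]'; python3 -m handwheel '[[-0.01,-0.1,0,0]]';  python3 -m handwheel '[[0,0,0,0],[0,0,0,0]]') | grep -E "eef|force|width"; python3 - <<'E'
from h import *
f=get('top','top13');g=get('side','side13');get('wrist','wrist13')
for F in(f,g):
    m=big(cv2.inRange(hsv(F),(100,120,30),(125,255,255))>0)
    P=dep(F,m);c=P.mean(0);n=np.linalg.svd(P-c,full_matrices=0)[2][2];print(n,np.pi-np.arccos(abs(n[2])))
cv2.imwrite('pics/c13.png',cv2.resize(f['image'][85:205,145:280],None,fx=5,fy=5,interpolation=2)[:,:,::-1])
E
```

```text
eef_pos: [0.5637, 0.1326, 0.2212]
force: [3.8, -10.3, 2.0]
width: 0.0137
eef_pos: [0.5637, 0.1325, 0.2212]
force: [3.5, -9.0, 1.2]
width: 0.0137
eef_pos: [0.5637, 0.1321, 0.2212]
force: [1.5, -1.7, 0.5]
width: 0.0138
eef_pos: [0.5636, 0.1321, 0.2212]
force: [1.0, -6.1, 1.1]
width: 0.0135
[-0.95231298  0.1170167   0.28179263] 1.856458267807485
[-0.95182442  0.11498355  0.28426932] 1.8590405509835009
```

View pics/side13.png

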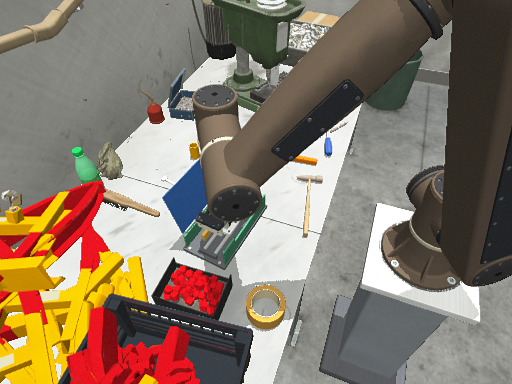

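View pics/top13.png

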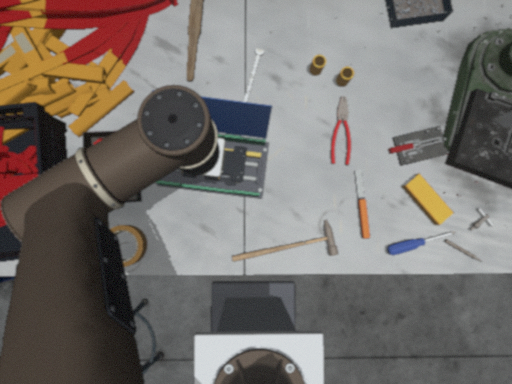

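View pics/wrist13.png

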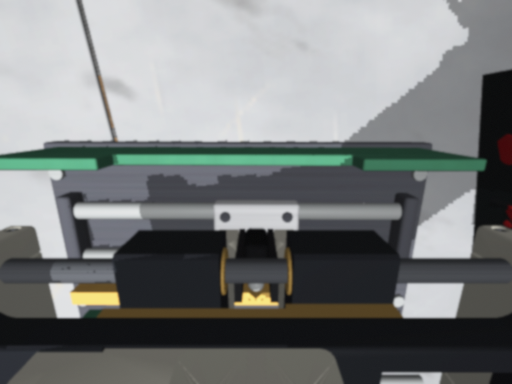

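```bash
python3 -m handwheel '[[0,0,0,0],[0,0,0,0],[0,0,0,0]]'; python3 - <<'E'
from station import arm
print(arm.job_done())
E
```

```text
t: 20.45
eef_pos: [0.5636, 0.1322, 0.2212]
ee_rot: [-3.141, -0.0, 3.021]
force: [1.7, -5.4, 2.1]
width: 0.0138
the job is handed in; nothing more can be done
None
```

I finished the task and handed it in at about 20.5 s of the 70 s allowed. The interface gives no verdict, so these are my own checks.

**What I did:** I gripped the pry blade, put its tip into the slot and levered the cover up and past upright. I laid the blade back where it came from, then gripped the knob and slid the carriage left into the notch. The gripper is still holding it there.

**Last checks:**
- **Cover:** the depth images put it at about 1.86 rad from both cameras, above the 1.5 rad needed.
- **Blade:** it lies flat and released at its starting place. I judged this by eye from the pictures and did not measure its height again.
- **Notch:** sliding drag held at about 6 N, then dropped to about 1 N. It then rose to about 10 N with only 0.3 mm of further movement, so the ball is seated.
- **Carriage position:** the carriage had travelled about 65 mm, which puts it at roughly y = +11 mm. The notch in the pictures was at 11 to 14 mm.
- **Grip:** the fingers read 13.8 mm on the 14 mm knob with a 40 N grip set. About 5 to 6 N of sideways push remains, under the 12 N that leaves it seated.
- **Bystanders:** the hammer and pliers look unmoved in the last pictures. The bin does too, though the arm partly hid it from above.

**Disagreements:**
- **Blade height:** before I inserted the tip, the cameras put it about 7 mm lower than the arm's own position did. I raised the blade 2 mm as a compromise, and it went in without touching.
- **Carriage drag:** it measured about 6 N rather than the stated 4 N.
- **Knob position:** it measured about 7 to 12 mm nearer the robot than the stated x = 0 of the slide. I used the measured position, and the grip held.

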